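# Take a filter pack off its display peg

## Robot

A 7-joint arm with a two-finger parallel gripper is mounted at the origin on a cart in front of the work surface, level with it; the furniture and walls round the work are solid. World frame = base frame: x ahead of the robot, y to its left, z up, the work surface at z = 0. Lengths are in m, angles in degrees, forces in N, time in s.
With the tool pointing down it reaches from about 0.4 to 0.925 m from the base axis. Payload 5.6 kg.
Tool frame: the origin (TCP) lies midway between the tips of the shut fingers; the grasp point (between the pads) lies 19 mm behind it; z points along the fingers, y is the line along which they close (so a half turn about z gives the same grasp; the last joint's range is limited). The gripper opens to 85 mm and grips with 20 to 120 N. Pads are 22 mm wide; open, the fingers measure 114 mm over their backs; the gripper's body (76 mm by 85 mm) begins 54 mm behind the grasp point. The pads swing forward as they close: fully open they stand 13 mm farther back than shut.
Start: joints at [73.969, 26.786, -0.665, 91.828, 0.344, 61.387, -3.226], TCP at [0.152, -0.632, 0.231] pointing down, gripper open.
Joint ranges: [-144.91, 144.91], [-17.63, 115.5], [-89.93, 88.59], [15.96, 139.68], [-74.01, 254.01], [8.47, 105.57], [-167.45, 167.45]. Speed limits (degrees/s): [147.25, 147.25, 180, 180, 180, 180, 180].

## Interface

Orientations are given as [roll, pitch, yaw] about the fixed x, y, z axes, in that order (R = Rz(yaw) Ry(pitch) Rx(roll)).
In Python, from cell import sensors, viewer, order gives the robot as it stands.
- The arm moves only by the tool send_rows, never from a script. Its argument "steps" is one flat list of numbers, 6 for each row, row after row: the shift along the tool's x, y, z each as a share of 0.25 m, from -1 to 1, then the turn, a rotation vector about the tool's x, y, z each as a share of 120 degrees, from -1 to 1. A call has 1 to 5 rows; each row is the pose to reach, as a shift and turn from the pose commanded when the call began, along the tool's axes at that moment; what a row does not reach only later rows make up. A row lasts 1/12 s, in which the tool goes at most 41.7 mm and 7.16 degrees, less where a joint would pass 70% of its speed; a pose out of reach is approached as far as the arm can. A call with a number of a shift or a turn outside -1 to 1 is refused whole. A call with a gripper value outside its range is refused whole. "claw" is the opening, from 0 (shut) to 1 (fully open), set as the call begins (left out, the last holds). The fingers move at their own pace and stop on an object; the grip force is fixed at half the most. Time passes only in rows, so rows that repeat a pose let the fingers close. It gives the time, the measured TCP pose, the force, the opening and the grip force at its end, in the units of the state.
- sensors.get_obs(): the state, without advancing time (a new reading comes with each control period).
- viewer.snapshot(name): name is "scene" or "top" or "wrist"; returns the picture (480x640x3 uint8, red, green, blue); there is no depth.
- viewer.camera_model(name): a dict with "vertical_fov" (degrees; the focal length in pixels is half the picture's height over the tangent of half this angle, whatever the lens; pixels are square), "cx", "cy" (the principal point, pixels), "R" (3x3) and "t" (3): a world point X has camera coordinates R X + t. Camera axes: x right, y down, z forward; pixel columns grow to the right and rows downward; lengths in m; the calibration is good to about 2 mm. The wrist camera is an equidistant fisheye: a pixel r from the principal point sees the ray r / f radians off the axis. A picture is of the moment at which its call begins: read the wrist's pose just before it. camera_model takes no time and is no camera call; for the wrist camera it gives the pose at the moment of the call.
- order.sign_off(): hands the job in; it is judged then, once.
Trained networks look in the newest picture that a camera, given by its name, has taken for a name from the list of things; names that differ only in an ending like _2 or _b are one class to them, and where a whole thing is asked for, a point or a joint stands for the part that bears it (a point fixed in the world has none). Each returns a list of dicts, best first, with "score" (0 to 1); they miss things now and then, are a little off and sometimes report something else, mostly with a low value. They report only what shows in the picture. A call takes as long as a camera call.
- viewer.look_for(target, camera): "bbox" ([left, top, right, bottom] as shares, 0 to 1, of the picture: columns of its width, rows of its height, round what is visible of it).
- viewer.cut_out(target, camera): "mask" (480x640 bool, what is visible of it) and "bbox" ([left, top, right, bottom] as shares, 0 to 1, of the picture: columns of its width, rows of its height, round what is visible of it).
- viewer.mark_of(target, camera): "position" ([row, column] as shares, 0 to 1, of the picture: columns of its width, rows of its height: a listed point, or the origin of a listed thing).
The state is a dict: "t": time; "q": joint angles; "qd": joint speeds; "effort": joint torques, N m; "eef_pos": TCP position; "tool_rot": TCP orientation; "force": force on the tool from outside, world axes, zero at the start; "torque": the same for the moment, N m; "grip_width": opening from 0.0 (shut) to 1.0 (fully open); "grasp_force": force on a finger pad.
Only numpy, scipy, OpenCV 4.12 (cv2) and the standard library are available. Lean on these libraries where they do the work, as an engineer would, in place of code of your own. Each camera call takes 0.05 s, during which the arm holds its last target. There are 200 camera calls.

## Task

Take the blue filter pack off its wire peg on the display stand: raise its hang hole just enough to clear the peg's upturned tip, slide it off along the peg and stand it upright, flat on the floor of the white tray. Feel your way gently, because the wire must not be strained, and leave the orange pack hanging and everything else where it is.

Things in the scene. Friction and masses are not known exactly. Their poses are not given: they have to be found in the camera images.
- filter_pack: pack to take: clear box 48 wide (y) x 32 deep (x) x 58 mm high with a white filter disc in it, blue hanger on top, 138 mm tall in all, 55 to 130 g. Origin: centre of its underside, z up, x along its peg. The hanger is 8 mm thick (x), 34 wide (y); above its hang hole is a solid tab 87 to 138 mm above the origin: grip its two 34 mm faces in the top 25 mm. Hangs plumb, on either peg
- filter_pack_hole (a point): centre of the blue pack's hang hole, 75.5 mm above the pack's origin. Rectangular, 14 mm wide (y), 23 mm high (64 to 87 mm above the origin), upper and lower edges rounded to 4 mm radius. With the lower edge kept lightly against the wire's underside, the tip passes through the hole
- stopper_pack: bystander: the same pack in orange with a small red stopper inside, hanging on the other peg; it must stay there
- stand: fixed grey display stand. Origin: on the desk under the middle of its upright panel (10 mm thick in x, 190 wide in y, top at z = 147 mm); dark base plate 8 mm thick, x = -100 to +30 mm. Two wire pegs stick out along its -x at y = +55 and -55 mm. Over 8 N between the stand and the pack or the fingers strains a wire: a failure; 2 to 3 N is harmless
- peg_left (a point): nominal pivot of the peg at the stand's y = +55 mm (z = 135, x = -16 mm). Steel wire 6 mm thick; its end turns up at a right angle, 14 mm above the wire's upper side (20 mm from underside to top); the tip's far side is 98 mm from the pivot. Clamped by hand and not measured: real pivot up to 1.2 mm higher or lower, wire raked up towards the tip by 0.01 to 0.25 rad, so tip height is unsure by 25 mm
- peg_right (a point): nominal pivot of the like peg at the stand's y = -55 mm, with a height and rake of its own. Each wire bends up or down a little: about 5 N per mm at its tip, 20 N per mm halfway, more near the panel; it hardly gives along its length
- tray: fixed open white tray, 110 (x) x 130 (y) mm outside, walls 4 mm thick and 20 mm high, floor 4 mm above the desk. Origin: centre of its underside. Nothing else is in it
- beaker: bystander: small clear beaker, 52 mm across and 67 mm high, origin at the centre of its foot
- marker: bystander: blue and white marker pen lying on the desk, 135 mm long, origin under its middle

How it is judged:
By the outcome, as a careful person would: the job done as asked, in the order asked, and still so for the second after the job is handed in, with the robot touching nothing.
It also fails if it takes over 69 s, if anything falls off the work surface, if the arm or the gripper's body presses on something with over 40 N, if the wrist force passes 120 N, or if a joint passes its speed limit or range.

## Working session

There is one attempt and no reset: what is moved stays moved. The work goes in short steps, Python scripts to look and compute and a tool call to move; the robot and the scene stay as the last step left them, time stands still between calls to the robot, and variables do not carry over. Pictures are saved under pics/ and viewed, at most 13 in all, crops included, and the job is handed in when it is done.

Besides the shell and the picture viewer there is one more tool, called in YAML: its name, and indented under it one key for each argument. send_rows: Moves the arm, as the interface text tells. Shift numbers are shares of 0.25 m and turn numbers shares of 120 degrees, none past 1 either way. Its arguments: {"type":"object","properties":{"steps":{"type":"array"},"claw":{"type":"number"}},"required":["steps"]}

```bash
ls; mkdir -p pics; python3 - <<'E'
from cell import sensors, viewer
import cv2, numpy as np
o=sensors.get_obs(); print({k:np.round(v,3).tolist() for k,v in o.items()})
for n in ["scene","top"]:
    im=viewer.snapshot(n); cv2.imwrite(f"pics/{n}0.png",im[:,:,::-1])
    c=viewer.camera_model(n); print(n,c)
    for t in ["filter_pack","stopper_pack","stand","tray","beaker","marker"]:
        r=viewer.mark_of(t,n)[:2]; b=viewer.look_for(t,n)[:2]
        print(t,[(round(x['score'],2),(np.array(x['position'])*[480,640]).round(1).tolist()) for x in r],[(round(x['score'],2),(np.array(x['bbox'])*[640,480,640,480]).round(0).tolist()) for x in b])
    for t in ["filter_pack_hole","peg_left","peg_right"]:
        r=viewer.mark_of(t,n)[:3]
        print(t,[(round(x['score'],2),(np.array(x['position'])*[480,640]).round(1).tolist()) for x in r])
E
```

```text
pics
{'t': 0.0, 'q': [73.97, 26.84, -0.664, 91.882, 0.345, 61.386, -3.226], 'qd': [0.027, -0.006, -0.093, -0.018, -0.029, 0.045, 0.008], 'effort': [-0.001, -53.238, 0.021, -25.13, 0.011, 0.008, -0.0], 'eef_pos': [0.152, -0.631, 0.23], 'tool_rot': [-179.895, 0.009, 13.562], 'force': [0.607, 0.255, -0.398], 'torque': [-0.027, -0.014, -0.025], 'grasp_force': 0.0, 'grip_width': 1.003}
scene {'vertical_fov': 50.05556954146041, 'cx': 314.51734197921354, 'cy': 236.54835378904795, 'R': array([[-0.76819296, -0.63985233,  0.02164633],
       [-0.44018511,  0.50332148, -0.74357552],
       [ 0.46488347, -0.58073788, -0.66830149]]), 't': array([0.4240425 , 0.32301278, 0.87625451])}
filter_pack [(0.59, [277.4, 282.7])] [(0.77, [269.0, 222.0, 291.0, 289.0])]
stopper_pack [(0.94, [305.4, 235.4])] [(0.58, [221.0, 250.0, 252.0, 313.0])]
stand [(0.56, [296.5, 251.6])] [(0.97, [205.0, 234.0, 319.0, 355.0]), (0.73, [377.0, 214.0, 440.0, 268.0])]
tray [(0.81, [241.0, 408.4])] [(0.66, [207.0, 235.0, 316.0, 357.0]), (0.6, [379.0, 215.0, 443.0, 267.0])]
beaker [(0.69, [255.6, 233.8])] [(0.65, [220.0, 228.0,
[... 513 characters left out ...]
31e-01]]), 't': array([0.01155179, 0.55982783, 1.27409329])}
filter_pack [(0.52, [239.1, 271.0]), (0.4, [230.1, 270.7])] [(0.87, [264.0, 228.0, 286.0, 245.0])]
stopper_pack [(0.92, [238.6, 230.3])] [(0.85, [214.0, 224.0, 239.0, 243.0])]
stand [(0.96, [228.8, 256.2])] [(0.64, [213.0, 212.0, 296.0, 275.0])]
tray [(0.74, [282.1, 401.4]), (0.65, [228.5, 268.4])] [(0.92, [372.0, 258.0, 430.0, 311.0])]
beaker [(0.85, [186.6, 283.0])] [(0.75, [272.0, 169.0, 291.0, 194.0])]
marker [(0.69, [314.8, 203.1]), (0.61, [226.0, 227.1])] [(0.63, [176.0, 306.0, 227.0, 321.0])]
filter_pack_hole [(0.56, [237.8, 271.6])]
peg_left [(0.78, [223.5, 225.0])]
peg_right [(0.78, [228.8, 272.4]), (0.24, [186.3, 281.9])]
```

```bash
python3 - <<'E'
import cv2, numpy as np
a=cv2.imread("pics/scene0.png")[200:450,190:470]; b=cv2.imread("pics/top0.png")[150:340,160:450]
a=cv2.resize(a,(400,357)); b=cv2.resize(b,None,fx=400/290,fy=400/290)
A=cv2.resize(cv2.imread("pics/scene0.png")[210:370,200:330],(390,480),interpolation=cv2.INTER_CUBIC)
B=cv2.resize(cv2.imread("pics/top0.png")[190:290,200:300],(400,400),interpolation=cv2.INTER_CUBIC)
B=cv2.copyMakeBorder(B,0,80,0,0,cv2.BORDER_CONSTANT)
cv2.imwrite("pics/cmb.png",np.hstack([A,B]))
cv2.imwrite("pics/top_c.png",cv2.imread("pics/top0.png"))
E
```

```text
(no output)
```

View pics/cmb.png

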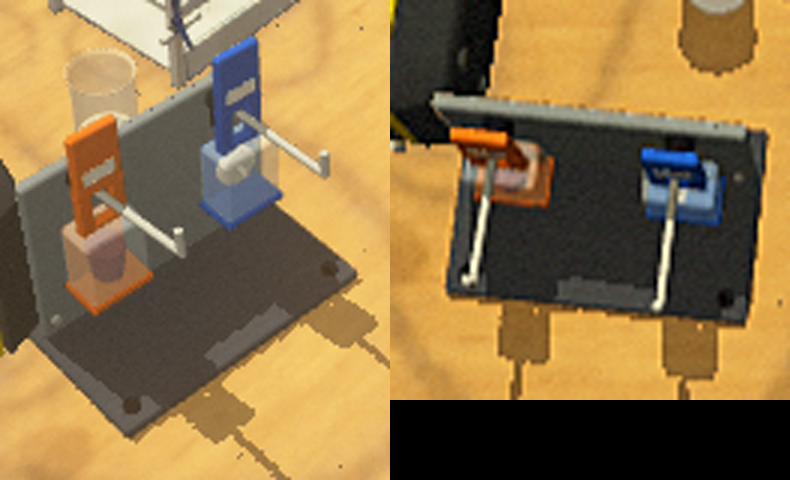

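View pics/top0.png

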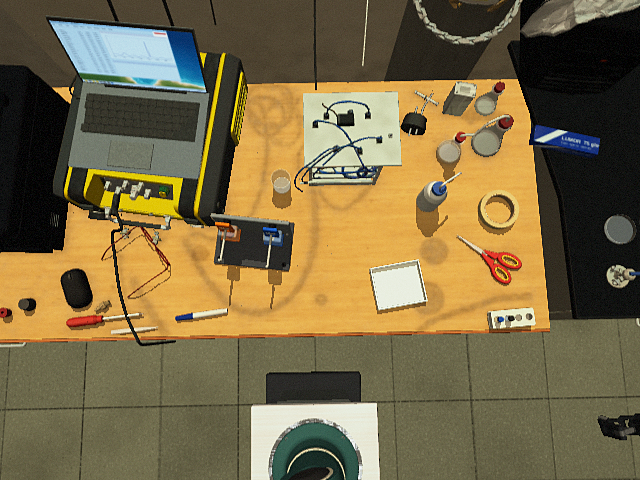

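```bash
cat > h.py <<'E'
from cell import sensors, viewer
import cv2, numpy as np
from scipy.spatial.transform import Rotation as Ro
from scipy.optimize import least_squares
np.set_printoptions(precision=4,suppress=True)
def ray(cam,uv,c=None):
    c=c or viewer.camera_model(cam); f=240/np.tan(np.radians(c['vertical_fov']/2))
    x=(np.array(uv,float)-[c['cx'],c['cy']])/f
    if cam=='wrist':
        r=np.hypot(*x)+1e-12; d=np.r_[x/r*np.sin(r),np.cos(r)]
    else: d=np.r_[x,1]
    d=c['R'].T@d; return -c['R'].T@c['t'], d/np.linalg.norm(d)
def proj(cam,X,c=None):
    c=c or viewer.camera_model(cam); f=240/np.tan(np.radians(c['vertical_fov']/2))
    p=(c['R']@np.atleast_2d(X).T).T+c['t']
    if cam=='wrist':
        n=np.hypot(p[:,0],p[:,1])+1e-12; th=np.arctan2(n,p[:,2]); q=p[:,:2]/n[:,None]*th[:,None]
    else: q=p[:,:2]/p[:,2:]
    return q*f+[c['cx'],c['cy']]
def atz(cam,uv,z,c=None):
    o,d=ray(cam,uv,c); return o+d*(z-o[2])/d[2]
def tri(*L):
    A=0;b=0;Rs=[ray(*l) for l in L]
    for o,d in Rs:
        P=np.eye(3)-np.outer(d,d);A=A+P;b=b+P@o
    X=np.linalg.solve(A,b); return X,[np.linalg.norm((np.eye(3)-np.outer(d,d))@(X-o))*1e3 for o,d in Rs]
def pose():
    o=sensors.get_obs(); return o['eef_pos'],Ro.from_euler('xyz',o['tool_rot'],degrees=True),o
def mv(p,rpy):
    "share numbers from the present pose to target"
    e,R,_=pose(); d=R.inv().apply(np.array(p)-e)/.25
    w=(R.inv()*Ro.from_euler('xyz',rpy,degrees=True)).as_rotvec(degrees=True)/120
    return np.r_[d,w]
E
python3 - <<'E'
from h import *
print("panel top ends",atz('top',(210.7,214.2),.147),atz('top',(289.2,222.7),.147))
print("base front",atz('top',(214.5,264.2),.008),atz('top',(288.7,271.2),.008))
print("tip tri",tri(('top',(267,266)),('scene',(308.3,260.7))))
print("orange tip tri",tri(('top',(220,260)),('scene',(260,286.5))))
print("tab top L/R at .19",atz('top',(262.7,228),.19),atz('top',(278,228.5),.19))
for k,v in dict(stand=(256.2,228.8),tray=(401.4,282.1)).items(): print(k,atz('top',v,0))
print('tray scene',atz('scene',(408.4,241),0))
print('tray bbox',[atz('top',u,.02) for u in [(370,265.5),(421,260),(428,303),(376,311)]])
print('blue hole', tri(('top',(271.6,237.8)),('scene',(275.6,248.4))))
c=viewer.camera_model('wrist'); e,R,o=pose(); print(c['vertical_fov'],'cam in tool',R.inv().apply(-c['R'].T@c['t']-e),'axis',R.inv().apply(c['R'][2]))
E
```

```text
panel top ends [0.6102 0.2372 0.147 ] [0.5856 0.0502 0.147 ]
base front [0.5065 0.2528 0.008 ] [0.4841 0.0586 0.008 ]
tip tri (array([0.4831, 0.1035, 0.159 ]), [np.float64(1.4987888087300567), np.float64(1.4987888087301164)])
orange tip tri (array([0.4985, 0.2116, 0.1679]), [np.float64(1.914417174834668), np.float64(1.9144171748348238)])
tab top L/R at .19 [0.566  0.1094 0.19  ] [0.5641 0.0743 0.19  ]
stand [0.6001 0.144  0.    ]
tray [ 0.4502 -0.236   0.    ]
tray scene [ 0.4511 -0.2263  0.    ]
tray bbox [array([ 0.4934, -0.1531,  0.02  ]), array([ 0.505 , -0.2862,  0.02  ]), array([ 0.3937, -0.2981,  0.02  ]), array([ 0.3761, -0.1639,  0.02  ])]
blue hole (array([0.5595, 0.0984, 0.1366]), [np.float64(9.186085935637948), np.float64(9.18608593563807)])
65.70646984690485 cam in tool [ 0.068   0.0006 -0.1419] axis [-0.2671 -0.0002  0.9637]
```

```bash
cat >> h.py <<'E'
def chain(W,start=None):
    if start is None: e,R,_=pose()
    else: e,R=np.array(start[:3]),Ro.from_euler('xyz',[180,0,start[3]],degrees=True)
    for w in W:
        R2=Ro.from_euler('xyz',[180,0,w[3]],degrees=True)
        print(np.r_[R.inv().apply(np.array(w[:3])-e)/.25,(R.inv()*R2).as_rotvec(degrees=True)/120].round(3)); e,R=np.array(w[:3]),R2
E
python3 -c "
from h import *
chain([(.27,-.52,.26,27),(.40,-.40,.29,45),(.49,-.25,.30,60),(.53,-.08,.30,75),(.55,.08,.30,83)],(.152,-.632,.231,13.56))"
```

```text
[ 0.564 -0.325 -0.116  0.     0.    -0.112]
[ 0.681 -0.192 -0.12   0.     0.    -0.15 ]
[ 0.679 -0.17  -0.04  -0.     0.    -0.125]
[ 0.669 -0.201 -0.     0.     0.    -0.125]
[ 0.639 -0.088 -0.     0.     0.    -0.067]
```

send_rows:
  steps: [0.564, -0.325, -0.116, 0, 0, -0.112, 0.564, -0.325, -0.116, 0, 0, -0.112, 0.564, -0.325, -0.116, 0, 0, -0.112, 0.564, -0.325, -0.116, 0, 0, -0.112, 0.564, -0.325, -0.116, 0, 0, -0.112]
  claw: 0.5

```text
t: 2.02
eef_pos: [0.279, -0.514, 0.2623]
tool_rot: [179.9, -0.3, 27.7]
force: [0.5, 0.3, 1.0]
grip_width: 0.498
grasp_force: 0.0
```

send_rows:
  steps: [0.68, -0.19, -0.12, 0, 0, -0.15, 0.68, -0.19, -0.12, 0, 0, -0.15, 0.68, -0.19, -0.12, 0, 0, -0.15, 0.68, -0.19, -0.12, 0, 0, -0.15, 0.68, -0.19, -0.12, 0, 0, -0.15]

```text
t: 2.43
eef_pos: [0.4061, -0.3949, 0.2919]
tool_rot: [179.9, -0.2, 45.5]
force: [0.8, 0.7, -0.0]
grip_width: 0.504
grasp_force: 0.0
```

send_rows:
  steps: [0.68, -0.17, -0.04, 0, 0, -0.125, 0.68, -0.17, -0.04, 0, 0, -0.125, 0.68, -0.17, -0.04, 0, 0, -0.125, 0.68, -0.17, -0.04, 0, 0, -0.125, 0.68, -0.17, -0.04, 0, 0, -0.125]

```text
t: 2.85
eef_pos: [0.4943, -0.2426, 0.3012]
tool_rot: [179.9, -0.2, 60.6]
force: [0.6, 0.5, -0.4]
grip_width: 0.5
grasp_force: 0.0
```

send_rows:
  steps: [0.67, -0.2, 0, 0, 0, -0.125, 0.67, -0.2, 0, 0, 0, -0.125, 0.67, -0.2, 0, 0, 0, -0.125, 0.67, -0.2, 0, 0, 0, -0.125, 0.67, -0.2, 0, 0, 0, -0.125]

```text
t: 3.27
eef_pos: [0.532, -0.072, 0.3009]
tool_rot: [179.9, -0.2, 75.6]
force: [-0.6, 0.1, -0.2]
grip_width: 0.499
grasp_force: 0.0
```

send_rows:
  steps: [0.64, -0.09, 0, 0, 0, -0.067, 0.64, -0.09, 0, 0, 0, -0.067, 0.64, -0.09, 0, 0, 0, -0.067, 0.64, -0.09, 0, 0, 0, -0.067, 0.64, -0.09, 0, 0, 0, -0.067]

```text
t: 3.68
eef_pos: [0.5501, 0.0892, 0.3009]
tool_rot: [180.0, -0.3, 83.7]
force: [0.2, -0.1, 0.2]
grip_width: 0.498
grasp_force: 0.0
```

```bash
python3 - <<'E'
from h import *
e,R,o=pose(); print(o['t'],e,o['tool_rot'],o['force'],o['q'])
im=viewer.snapshot('wrist'); c=viewer.camera_model('wrist'); np.savez('w1.npz',im=im,e=e,r=o['tool_rot'],**c)
cv2.imwrite('pics/w1.png',im[:,:,::-1])
for t in ["filter_pack","filter_pack_hole","peg_left","peg_right","stand"]:
    print(t,[(round(x['score'],2),(np.array(x['position'])*[480,640]).round(1)[::-1].tolist()) for x in viewer.mark_of(t,'wrist')[:3]])
E
```

```text
3.6833 [0.5501 0.0892 0.3009] [179.9764  -0.2984  83.6992] [ 0.2211 -0.0666  0.1939] [ 16.557   18.1211 -35.8152  98.7375  11.1469  66.6536 -28.6262]
filter_pack [(0.93, [335.6, 190.8])]
filter_pack_hole [(0.73, [339.2, 208.4])]
peg_left [(0.73, [354.8, 73.2])]
peg_right [(0.92, [355.1, 206.5])]
stand [(0.79, [360.9, 139.4]), (0.48, [353.5, 206.7])]
```

View pics/w1.png

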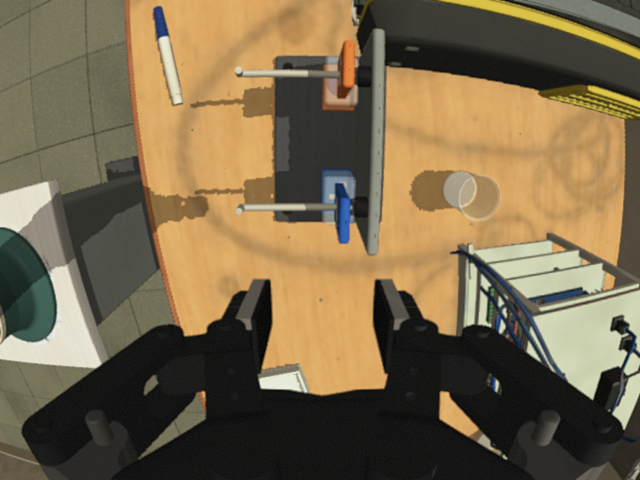

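```bash
python3 - <<'E'
import cv2
a=cv2.imread('pics/w1.png')[165:260,230:390]
cv2.imwrite('pics/w1c.png',cv2.resize(a,None,fx=5,fy=5,interpolation=cv2.INTER_CUBIC))
E
```

```text
(no output)
```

View pics/w1c.png

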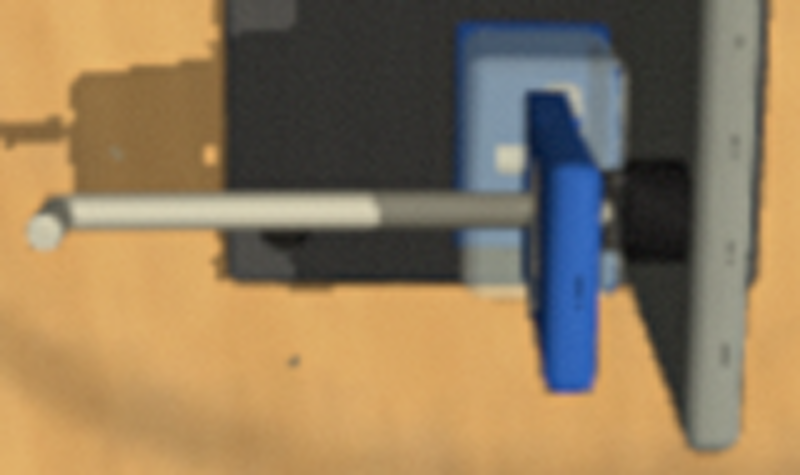

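```bash
python3 - <<'E'
from h import *
d=np.load('w1.npz'); c={k:(d[k] if d[k].ndim else float(d[k])) for k in ['vertical_fov','cx','cy','R','t']}
px=lambda u,v:(230+u/5,165+v/5)
W=lambda u,v,z:atz('wrist',px(u,v),z,c)
for z in (.185,.19,.195,.2):
    q=[W(u,v,z) for u,v in [(545,163),(602,163),(594,392),(546,392)]]
    a=(q[0]+q[1])/2;b=(q[2]+q[3])/2
    print(z,(a+b)/2,np.linalg.norm(a-b),np.degrees(np.arctan2(-(a-b)[0],(a-b)[1])),np.linalg.norm(q[0]-q[1]))
p1=atz('wrist',(378,31),.147,c);p2=W(714,440,.147);print('panel',p1,p2,np.linalg.norm(p1-p2),np.degrees(np.arctan2(-(p1-p2)[0],(p1-p2)[1])),(p1+p2)/2)
wt=px(44,230)
print('tip',tri(('wrist',wt,c),('scene',(308.3,261)),('top',(267,266))))
print(tri(('wrist',wt,c),('scene',(308.3,261))))
print('tab top centre',tri(('wrist',px(572,278),c),('scene',(200+236/3,210+47/3))))
print(tri(('wrist',px(572,278),c),('top',(200+(673-390)/4,190+153/4))))
# stand-frame prediction of tip top px for rakes
a=np.radians(-7.); 
import itertools
E
```

```text
0.185 [0.5673 0.0883 0.185 ] 0.03364298958511131 -6.546239440089846 0.008037002401927664
0.19 [0.5671 0.0896 0.19  ] 0.032989715201380894 -6.546239440089708 0.007880941128660729
0.195 [0.5669 0.0908 0.195 ] 0.03233644081765053 -6.546239440089949 0.007724879855393789
0.2 [0.5667 0.092  0.2   ] 0.031683166433920135 -6.5462394400898 0.007568818582126853
panel [0.6122 0.2306 0.147 ] [0.5898 0.0486 0.147 ] 0.18345792243073414 -7.00272803890169 [0.601  0.1396 0.147 ]
tip (array([0.4845, 0.1016, 0.1564]), [np.float64(2.6743613975572167), np.float64(1.6369051539692863), np.float64(2.7214724206737744)])
(array([0.486 , 0.1001, 0.155 ]), [np.float64(1.4646840779293577), np.float64(1.4646840779294137)])
tab top centre (array([0.568 , 0.0901, 0.187 ]), [np.float64(1.3183064640727045), np.float64(1.3183064640727118)])
(array([0.566 , 0.0904, 0.1905]), [np.float64(1.2095219083538282), np.float64(1.2095219083538138)])
```

```bash
python3 -c "
from h import *
chain([(.567,.0895,.20,83.2),(.567,.0895,.158,83.2)],(.5501,.0892,.3009,83.7))"
```

```text
[ 0.009  0.067  0.404 -0.    -0.     0.004]
[ 0.    -0.     0.168  0.     0.     0.   ]
```

send_rows:
  steps: [0.009, 0.067, 0.404, 0, 0, 0.004, 0.009, 0.067, 0.404, 0, 0, 0.004, 0.009, 0.067, 0.404, 0, 0, 0.004, 0.009, 0.067, 0.404, 0, 0, 0.004, 0.009, 0.067, 0.404, 0, 0, 0.004]

```text
t: 4.4
eef_pos: [0.5673, 0.0794, 0.1988]
tool_rot: [-179.9, 0.0, 82.5]
force: [-0.3, -0.4, 1.5]
grip_width: 0.5
grasp_force: 0.0
```

```bash
python3 - <<'E'
from h import *
e,R,o=pose(); print(o['t'],e,o['tool_rot'],o['force'])
im=viewer.snapshot('wrist'); c=viewer.camera_model('wrist'); np.savez('w2.npz',im=im,**c)
cv2.imwrite('pics/w2.png',im[80:400,200:480,::-1])
chain([(.567,.0895,.158,83.2)])
E
```

```text
4.4 [0.5673 0.0794 0.1988] [-179.8909    0.0185   82.4577] [-0.3088 -0.4258  1.4765]
[ 0.037 -0.01   0.169  0.001 -0.    -0.006]
```

View pics/w2.png

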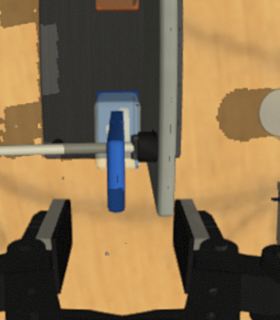

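```bash
python3 - <<'E'
from h import *
d=np.load('w2.npz'); c={k:(d[k] if d[k].ndim else float(d[k])) for k in ['vertical_fov','cx','cy','R','t']}
im=d['im']
a=np.radians(-6.8);X=np.array([np.cos(a),np.sin(a),0]);Y=np.array([-np.sin(a),np.cos(a),0]);C=np.array([.567,.0895,.189])
print(proj('wrist',[C+sx*.004*X+sy*.017*Y for sx,sy in[(-1,1),(1,1),(1,-1),(-1,-1)]],c)-[200,80])
cr=cv2.resize(im[215:305,280:380,::-1],None,fx=6,fy=6,interpolation=cv2.INTER_CUBIC);cv2.imwrite('pics/w2c.png',cr)
E
```

```text
[[105.5937 150.0735]
 [124.3268 149.827 ]
 [125.1455 221.8226]
 [107.6276 222.0085]]
```

View pics/w2c.png

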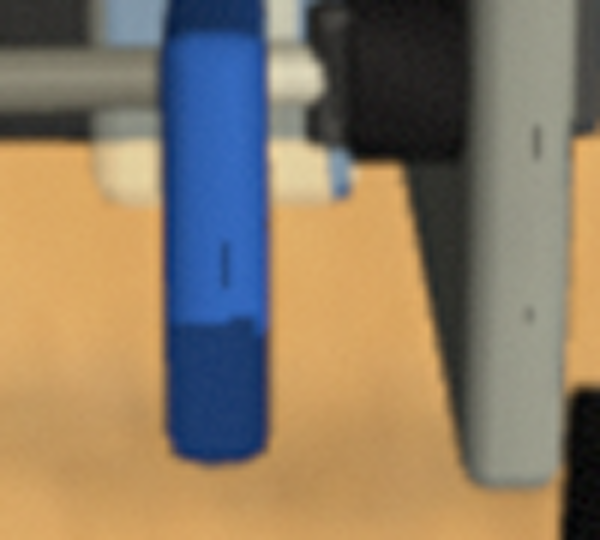

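```bash
python3 - <<'E'
from h import *
d=np.load('w2.npz'); c={k:(d[k] if d[k].ndim else float(d[k])) for k in ['vertical_fov','cx','cy','R','t']}
for z in (.186,.189,.192):
    q=[atz('wrist',(280+u/6,215+v/6),z,c) for u,v in [(163,32),(264,32),(269,458),(168,458)]]
    a=(q[0]+q[1])/2;b=(q[2]+q[3])/2
    print(z,(a+b)/2,np.linalg.norm(a-b),np.degrees(np.arctan2(-(a-b)[0],(a-b)[1])),np.linalg.norm(q[0]-q[1]))
e,R,o=pose();c2=viewer.camera_model('wrist');print(e,o['tool_rot'],o['force'],abs(c2['t']-c['t']).max())
chain([(.5675,.0938,.158,83.1)])
E
```

```text
0.186 [0.5676 0.0932 0.186 ] 0.03352507290487204 -7.194194720631663 0.007278189630017447
0.189 [0.5678 0.0942 0.189 ] 0.03288118570596942 -7.194194720631908 0.0071384037107666476
0.192 [0.568  0.0952 0.192 ] 0.0322372985070668 -7.194194720631765 0.0069986177915160675
[0.5682 0.08   0.2003] [179.9398  -0.0197  82.4857] [-0.1541 -0.5013  0.2079] 0.0
[ 0.054 -0.01   0.169  0.001 -0.    -0.005]
```

send_rows:
  steps: [0.055, -0.005, 0.06, 0, 0, -0.005, 0.055, -0.005, 0.12, 0, 0, -0.005, 0.055, -0.005, 0.168, 0, 0, -0.005, 0.055, -0.005, 0.168, 0, 0, -0.005, 0.055, -0.005, 0.168, 0, 0, -0.005]

```text
t: 4.87
eef_pos: [0.5685, 0.0938, 0.1581]
tool_rot: [180.0, 0.0, 83.1]
force: [-0.3, -0.1, 0.2]
grip_width: 0.502
grasp_force: 0.0
```

send_rows:
  steps: [0, 0, 0, 0, 0, 0, 0, 0, 0, 0, 0, 0, 0, 0, 0, 0, 0, 0, 0, 0, 0, 0, 0, 0]

```text
t: 5.2
eef_pos: [0.5684, 0.0943, 0.1579]
tool_rot: [179.9, -0.0, 83.1]
force: [-0.4, 0.8, -0.2]
grip_width: 0.502
grasp_force: 0.0
```

```bash
python3 - <<'E'
from h import *
e,R,o=pose(); print(o['t'],e,o['tool_rot'],o['force'])
im=viewer.snapshot('wrist'); cv2.imwrite('pics/w3.png',im[150:390,200:440,::-1])
E
```

```text
5.2 [0.5684 0.0943 0.1579] [179.9406  -0.0065  83.1495] [-0.3667  0.791  -0.1874]
```

View pics/w3.png

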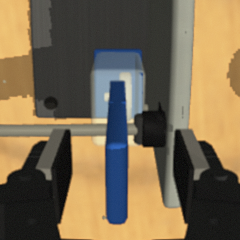

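send_rows:
  steps: [0, -0.006, 0, 0, 0, 0, 0, -0.006, 0, 0, 0, 0, 0, -0.006, 0, 0, 0, 0, 0, -0.006, 0, 0, 0, 0, 0, -0.006, 0, 0, 0, 0]
  claw: 0.0

```text
t: 5.67
eef_pos: [0.5665, 0.0946, 0.1573]
tool_rot: [-180.0, 0.0, 83.2]
force: [-0.3, 0.0, 0.5]
grip_width: 0.08
grasp_force: 60.5
```

send_rows:
  steps: [0, 0, 0, 0, 0, 0, 0, 0, 0, 0, 0, 0, 0, 0, 0, 0, 0, 0, 0, 0, 0, 0, 0, 0, 0, 0, 0, 0, 0, 0]

```text
t: 6.08
eef_pos: [0.5665, 0.0946, 0.1573]
tool_rot: [-180.0, 0.0, 83.2]
force: [-0.8, 0.4, 0.7]
grip_width: 0.082
grasp_force: 60.5
```

send_rows:
  steps: [0, 0, 0, 0, 0, 0, 0, 0, 0, 0, 0, 0, 0, 0, 0, 0, 0, 0, 0, 0, 0, 0, 0, 0, 0, 0, 0, 0, 0, 0]

```text
t: 6.5
eef_pos: [0.5665, 0.0946, 0.1572]
tool_rot: [-180.0, 0.0, 83.2]
force: [-0.6, -0.2, 1.1]
grip_width: 0.085
grasp_force: 60.5
```

send_rows:
  steps: [0, 0, -0.012, 0, 0, 0, 0, 0, -0.024, 0, 0, 0, 0, 0, -0.036, 0, 0, 0, 0, 0, -0.048, 0, 0, 0, 0, 0, -0.048, 0, 0, 0]

```text
t: 6.92
eef_pos: [0.567, 0.0947, 0.1701]
tool_rot: [179.9, -0.0, 83.2]
force: [0.2, -0.1, -1.2]
grip_width: 0.084
grasp_force: 60.4
```

send_rows:
  steps: [0, 0, 0, 0, 0, 0, 0, 0, 0, 0, 0, 0, 0, 0, 0, 0, 0, 0]

```text
t: 7.17
eef_pos: [0.5664, 0.0945, 0.1691]
tool_rot: [-180.0, 0.0, 83.2]
force: [-0.1, 0.3, -1.3]
grip_width: 0.079
grasp_force: 60.4
```

send_rows:
  steps: [0, 0, -0.002, 0, 0, 0, 0, 0, -0.004, 0, 0, 0, 0, 0, -0.004, 0, 0, 0]

```text
t: 7.42
eef_pos: [0.5666, 0.0946, 0.1703]
tool_rot: [180.0, -0.0, 83.2]
force: [0.4, 0.1, -0.9]
grip_width: 0.085
grasp_force: 60.4
```

send_rows:
  steps: [0, 0, -0.002, 0, 0, 0, 0, 0, -0.004, 0, 0, 0, 0, 0, -0.004, 0, 0, 0]

```text
t: 7.67
eef_pos: [0.5666, 0.0946, 0.1714]
tool_rot: [180.0, -0.0, 83.2]
force: [0.0, 0.1, -1.3]
grip_width: 0.086
grasp_force: 60.4
```

send_rows:
  steps: [0, 0, -0.002, 0, 0, 0, 0, 0, -0.004, 0, 0, 0, 0, 0, -0.004, 0, 0, 0]

```text
t: 7.92
eef_pos: [0.5666, 0.0946, 0.1724]
tool_rot: [180.0, -0.0, 83.2]
force: [0.1, -0.8, -0.8]
grip_width: 0.082
grasp_force: 60.4
```

send_rows:
  steps: [0, 0, -0.002, 0, 0, 0, 0, 0, -0.002, 0, 0, 0, 0, 0, -0.002, 0, 0, 0]

```text
t: 8.17
eef_pos: [0.5666, 0.0946, 0.1728]
tool_rot: [180.0, 0.0, 83.2]
force: [-0.1, -0.8, 0.4]
grip_width: 0.078
grasp_force: 60.4
```

send_rows:
  steps: [0, 0, -0.002, 0, 0, 0, 0, 0, -0.002, 0, 0, 0, 0, 0, -0.002, 0, 0, 0]

```text
t: 8.42
eef_pos: [0.5666, 0.0946, 0.1733]
tool_rot: [180.0, 0.0, 83.2]
force: [-0.5, 0.4, -0.7]
grip_width: 0.086
grasp_force: 60.4
```

```bash
cat >> h.py <<'E'
def avg(n=5):
    F=[];P=[]
    for i in range(n):
        o=sensors.get_obs();F.append(o['force']);P.append(o['eef_pos']); viewer.snapshot('top')
    print('t',round(o['t'],2),'F',np.mean(F,0).round(2),'P',np.mean(P,0).round(5))
E
python3 -c "
from h import *
avg()"
```

```text
t 8.62 F [-0.32 -0.13 -0.74] P [0.5666 0.0946 0.1732]
```

send_rows:
  steps: [0, 0, -0.002, 0, 0, 0, 0, 0, -0.002, 0, 0, 0, 0, 0, -0.002, 0, 0, 0]

```text
t: 8.92
eef_pos: [0.5666, 0.0946, 0.1738]
tool_rot: [180.0, 0.0, 83.2]
force: [0.7, -0.8, -0.6]
grip_width: 0.079
grasp_force: 60.4
```

```bash
python3 -c "
from h import *
avg()"
```

```text
t 9.12 F [-0.07 -0.04 -0.96] P [0.5666 0.0946 0.1738]
```

send_rows:
  steps: [0, 0, -0.002, 0, 0, 0, 0, 0, -0.002, 0, 0, 0, 0, 0, -0.002, 0, 0, 0]

```text
t: 9.42
eef_pos: [0.5665, 0.0945, 0.174]
tool_rot: [-180.0, 0.0, 83.2]
force: [0.2, -0.2, -3.1]
grip_width: 0.09
grasp_force: 60.0
```

```bash
python3 -c "
from h import *
avg()"
```

```text
t 9.62 F [ 0.52 -0.08 -3.35] P [0.5665 0.0945 0.1741]
```

send_rows:
  steps: [0, 0, -0.0015, 0, 0, 0, 0, 0, -0.0015, 0, 0, 0, 0, 0, -0.0015, 0, 0, 0]

```text
t: 9.92
eef_pos: [0.5664, 0.0945, 0.1742]
tool_rot: [-180.0, 0.0, 83.2]
force: [0.9, 0.1, -6.8]
grip_width: 0.09
grasp_force: 59.5
```

```bash
python3 -c "
from h import *
avg()"
```

```text
t 10.12 F [ 1.42  0.3  -6.93] P [0.5664 0.0945 0.1743]
```

send_rows:
  steps: [0, 0, 0.01, 0, 0, 0, 0, 0, 0.02, 0, 0, 0, 0, -0.02, 0.02, 0, 0, 0, 0, -0.05, 0.018, 0, 0, 0, 0, -0.08, 0.017, 0, 0, 0]

```text
t: 10.58
eef_pos: [0.546, 0.0972, 0.1706]
tool_rot: [180.0, -0.0, 83.2]
force: [0.1, 0.8, -0.7]
grip_width: 0.081
grasp_force: 60.3
```

send_rows:
  steps: [0, -0.03, -0.001, 0, 0, 0, 0, -0.06, -0.002, 0, 0, 0, 0, -0.08, -0.003, 0, 0, 0, 0, -0.08, -0.003, 0, 0, 0, 0, -0.08, -0.003, 0, 0, 0]

```text
t: 11.0
eef_pos: [0.5268, 0.0993, 0.1714]
tool_rot: [180.0, 0.0, 83.2]
force: [0.5, -0.7, -0.8]
grip_width: 0.082
grasp_force: 60.3
```

```bash
python3 - <<'E'
from h import *
avg()
s=viewer.snapshot('scene')[205:375,190:340,::-1]; t=viewer.snapshot('top')[190:290,200:300,::-1]
cv2.imwrite('pics/s4.png',np.hstack([cv2.resize(s,(424,480),interpolation=cv2.INTER_CUBIC),cv2.resize(t,(376,480),interpolation=cv2.INTER_CUBIC)]))
E
```

```text
t 11.2 F [ 0.06 -0.28 -1.08] P [0.5271 0.0992 0.1713]
```

View pics/s4.png

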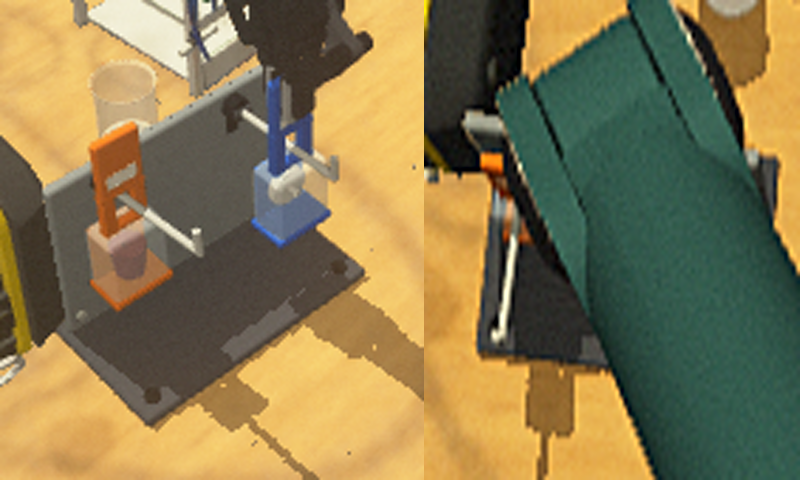

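send_rows:
  steps: [0, 0, -0.006, 0, 0, 0, 0, 0, -0.012, 0, 0, 0, 0, 0, -0.012, 0, 0, 0]

```text
t: 11.6
eef_pos: [0.5271, 0.0994, 0.1745]
tool_rot: [180.0, -0.0, 83.2]
force: [0.8, 0.1, -1.4]
grip_width: 0.083
grasp_force: 60.3
```

send_rows:
  steps: [0, 0, -0.002, 0, 0, 0, 0, 0, -0.002, 0, 0, 0, 0, 0, -0.002, 0, 0, 0, 0, 0, -0.002, 0, 0, 0]

```text
t: 11.93
eef_pos: [0.5268, 0.0993, 0.1746]
tool_rot: [-180.0, 0.0, 83.2]
force: [-0.6, -0.0, -1.1]
grip_width: 0.077
grasp_force: 60.3
```

```bash
python3 -c "
from h import *
avg(4)"
```

```text
t 12.08 F [-0.16  0.27 -1.16] P [0.5268 0.0993 0.1746]
```

Still free. Step up by 0.5 mm, twice, reading each.

send_rows:
  steps: [0, 0, -0.002, 0, 0, 0, 0, 0, -0.002, 0, 0, 0, 0, 0, -0.002, 0, 0, 0]

```text
t: 12.38
eef_pos: [0.5269, 0.0993, 0.1752]
tool_rot: [180.0, -0.0, 83.2]
force: [0.1, 0.1, -1.5]
grip_width: 0.082
grasp_force: 60.3
```

```bash
python3 -c "
from h import *
avg(4)"
```

```text
t 12.53 F [-0.16  0.22 -0.95] P [0.5269 0.0993 0.1752]
```

send_rows:
  steps: [0, 0, -0.001, 0, 0, 0, 0, 0, -0.001, 0, 0, 0, 0, 0, -0.001, 0, 0, 0]

```text
t: 12.83
eef_pos: [0.5269, 0.0993, 0.1754]
tool_rot: [180.0, 0.0, 83.2]
force: [-0.0, 0.6, -1.0]
grip_width: 0.084
grasp_force: 60.3
```

```bash
python3 -c "
from h import *
avg(3)"
```

```text
t 12.93 F [ 0.45  0.46 -0.76] P [0.5269 0.0993 0.1754]
```

send_rows:
  steps: [0, 0, -0.002, 0, 0, 0, 0, 0, -0.002, 0, 0, 0, 0, 0, -0.002, 0, 0, 0]

```text
t: 13.23
eef_pos: [0.5269, 0.0994, 0.1759]
tool_rot: [180.0, -0.0, 83.2]
force: [0.2, 0.5, -1.1]
grip_width: 0.084
grasp_force: 60.3
```

```bash
python3 -c "
from h import *
avg(4)"
```

```text
t 13.38 F [-0.25  0.11 -0.76] P [0.5269 0.0993 0.1759]
```

send_rows:
  steps: [0, 0, -0.001, 0, 0, 0, 0, 0, -0.001, 0, 0, 0, 0, 0, -0.001, 0, 0, 0]

```text
t: 13.68
eef_pos: [0.5269, 0.0994, 0.1762]
tool_rot: [-180.0, -0.0, 83.2]
force: [0.5, -0.1, -1.2]
grip_width: 0.086
grasp_force: 60.3
```

```bash
python3 -c "
from h import *
avg(3)"
```

```text
t 13.78 F [ 0.13 -0.46 -0.9 ] P [0.5269 0.0993 0.1761]
```

send_rows:
  steps: [0, 0, -0.002, 0, 0, 0, 0, 0, -0.002, 0, 0, 0, 0, 0, -0.002, 0, 0, 0]

```text
t: 14.08
eef_pos: [0.5269, 0.0993, 0.1767]
tool_rot: [180.0, -0.0, 83.2]
force: [0.1, 0.2, -0.6]
grip_width: 0.083
grasp_force: 60.3
```

send_rows:
  steps: [0, 0, -0.001, 0, 0, 0, 0, 0, -0.001, 0, 0, 0]

```text
t: 14.25
eef_pos: [0.5269, 0.0993, 0.1769]
tool_rot: [180.0, 0.0, 83.2]
force: [-0.2, 0.1, -1.3]
grip_width: 0.086
grasp_force: 60.3
```

```bash
python3 -c "
from h import *
avg(3)"
```

```text
t 14.35 F [-0.28 -0.26 -1.24] P [0.5269 0.0993 0.1769]
```

send_rows:
  steps: [0, 0, -0.0015, 0, 0, 0, 0, 0, -0.0015, 0, 0, 0]

```text
t: 14.57
eef_pos: [0.5269, 0.0993, 0.1773]
tool_rot: [180.0, 0.0, 83.2]
force: [0.1, -0.2, -0.9]
grip_width: 0.083
grasp_force: 60.3
```

send_rows:
  steps: [0, 0, -0.0015, 0, 0, 0, 0, 0, -0.0015, 0, 0, 0]

```text
t: 14.73
eef_pos: [0.5268, 0.0993, 0.1777]
tool_rot: [-180.0, 0.0, 83.2]
force: [0.5, -0.3, -0.8]
grip_width: 0.087
grasp_force: 60.3
```

```bash
python3 -c "
from h import *
avg(3)"
```

```text
t 14.83 F [-0.03  0.05 -1.18] P [0.5268 0.0993 0.1776]
```

send_rows:
  steps: [0, 0, -0.0015, 0, 0, 0, 0, 0, -0.0015, 0, 0, 0]

```text
t: 15.05
eef_pos: [0.5268, 0.0993, 0.1779]
tool_rot: [-180.0, 0.0, 83.2]
force: [0.7, -0.3, -2.2]
grip_width: 0.083
grasp_force: 60.1
```

send_rows:
  steps: [0, 0, -0.0015, 0, 0, 0, 0, 0, -0.0015, 0, 0, 0]

```text
t: 15.22
eef_pos: [0.5268, 0.0992, 0.1782]
tool_rot: [-180.0, 0.0, 83.2]
force: [0.5, 0.6, -2.5]
grip_width: 0.087
grasp_force: 59.9
```

```bash
python3 -c "
from h import *
avg(3)"
```

```text
t 15.32 F [ 0.23  0.4  -3.3 ] P [0.5268 0.0993 0.1782]
```

send_rows:
  steps: [0, 0, 0.0044, 0, 0, 0, 0, -0.03, 0.0015, 0, 0, 0, 0, -0.06, -0.0014, 0, 0, 0, 0, -0.09, -0.0043, 0, 0, 0, 0, -0.1, -0.0053, 0, 0, 0]

```text
t: 15.78
eef_pos: [0.5004, 0.1027, 0.1799]
tool_rot: [-180.0, 0.0, 83.2]
force: [-0.1, -0.1, -2.9]
grip_width: 0.083
grasp_force: 60.1
```

send_rows:
  steps: [0, 0, 0, 0, 0, 0, 0, 0, 0, 0, 0, 0]

```text
t: 15.95
eef_pos: [0.5016, 0.1022, 0.1798]
tool_rot: [-180.0, 0.0, 83.2]
force: [-0.4, -0.2, -2.7]
grip_width: 0.078
grasp_force: 60.1
```

```bash
python3 - <<'E'
from h import *
avg(3)
e,R,o=pose();c=viewer.camera_model('wrist')
im=viewer.snapshot('wrist'); np.savez('w5.npz',im=im,**c)
s=viewer.snapshot('scene')[225:325,250:370,::-1]
cv2.imwrite('pics/s5.png',np.hstack([cv2.resize(s,(480,400),interpolation=cv2.INTER_CUBIC),cv2.resize(im[160:360,200:360,::-1],(320,400))]))
E
```

```text
t 16.05 F [-0.61  0.11 -1.98] P [0.5018 0.1022 0.1797]
```

View pics/s5.png

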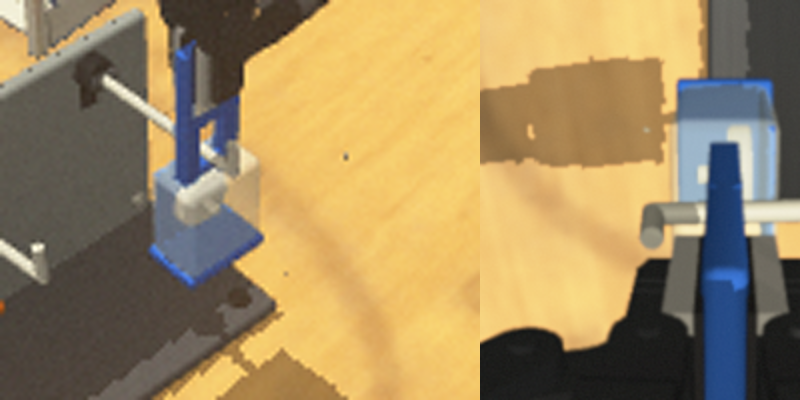

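send_rows:
  steps: [0, 0, 0.0026, 0, 0, 0, 0, -0.016, 0.0013, 0, 0, 0, 0, -0.032, 0.0, 0, 0, 0, 0, -0.048, -0.0012, 0, 0, 0, 0, -0.048, -0.0012, 0, 0, 0]

```text
t: 16.62
eef_pos: [0.4892, 0.104, 0.1801]
tool_rot: [-180.0, 0.0, 83.2]
force: [-0.8, -0.4, -1.1]
grip_width: 0.082
grasp_force: 60.3
```

```bash
python3 -c "
from h import *
avg(4)"
```

```text
t 16.77 F [-0.33  0.27 -1.03] P [0.4898 0.1038 0.1802]
```

send_rows:
  steps: [0, -0.01, -0.0008, 0, 0, 0, 0, -0.02, -0.0017, 0, 0, 0, 0, -0.02, -0.0017, 0, 0, 0]

```text
t: 17.07
eef_pos: [0.4846, 0.1044, 0.1804]
tool_rot: [-180.0, 0.0, 83.2]
force: [-0.0, 0.1, -0.5]
grip_width: 0.082
grasp_force: 60.3
```

```bash
python3 -c "
from h import *
avg(3)"
```

```text
t 17.17 F [ 0.15 -0.08 -0.38] P [0.4849 0.1044 0.1804]
```

send_rows:
  steps: [0, -0.01, -0.0008, 0, 0, 0, 0, -0.02, -0.0017, 0, 0, 0, 0, -0.02, -0.0017, 0, 0, 0]

```text
t: 17.47
eef_pos: [0.4796, 0.105, 0.1808]
tool_rot: [-180.0, 0.0, 83.2]
force: [0.2, 0.1, -1.5]
grip_width: 0.081
grasp_force: 60.3
```

```bash
python3 -c "
from h import *
avg(3)"
```

```text
t 17.57 F [ 0.39 -0.15 -0.94] P [0.4799 0.105  0.1809]
```

send_rows:
  steps: [0, -0.01, -0.0008, 0, 0, 0, 0, -0.02, -0.0017, 0, 0, 0, 0, -0.02, -0.0017, 0, 0, 0]

```text
t: 17.87
eef_pos: [0.4746, 0.1056, 0.1813]
tool_rot: [-180.0, 0.0, 83.2]
force: [0.2, -0.2, 0.1]
grip_width: 0.082
grasp_force: 60.3
```

```bash
python3 - <<'E'
from h import *
avg(3)
s=viewer.snapshot('scene')[225:325,260:380,::-1]; im=viewer.snapshot('wrist')
cv2.imwrite('pics/s6.png',np.hstack([cv2.resize(s,(480,400),interpolation=cv2.INTER_CUBIC),cv2.resize(im[160:360,200:360,::-1],(320,400))]))
E
```

```text
t 17.97 F [ 0.56 -0.28 -0.18] P [0.4749 0.1056 0.1813]
```

View pics/s6.png

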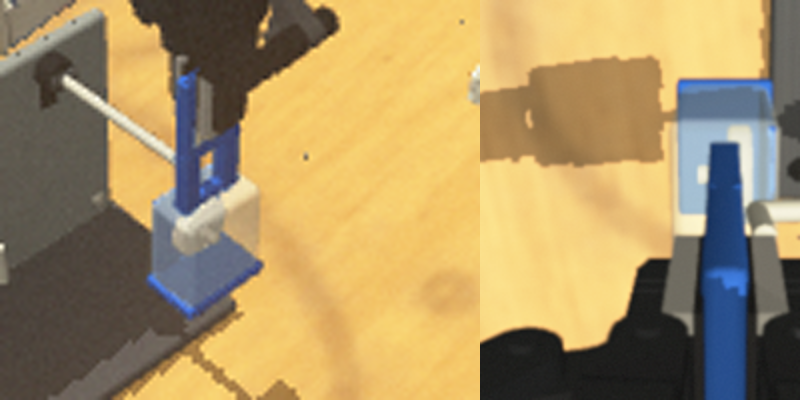

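send_rows:
  steps: [0, 0, -0.001, 0, 0, 0, 0, -0.01, -0.002, 0, 0, 0, 0, -0.02, -0.003, 0, 0, 0, 0, -0.02, -0.003, 0, 0, 0]

```text
t: 18.45
eef_pos: [0.4696, 0.1062, 0.182]
tool_rot: [-180.0, 0.0, 83.2]
force: [0.4, 1.0, -1.6]
grip_width: 0.088
grasp_force: 60.3
```

```bash
python3 -c "
from h import *
avg(3)"
```

```text
t 18.55 F [ 0.22  0.19 -0.98] P [0.4699 0.1062 0.182 ]
```

send_rows:
  steps: [0, -0.01, -0.0008, 0, 0, 0, 0, -0.02, -0.0017, 0, 0, 0, 0, -0.02, -0.0017, 0, 0, 0]

```text
t: 18.85
eef_pos: [0.4647, 0.1068, 0.1824]
tool_rot: [-180.0, 0.0, 83.2]
force: [-0.3, 0.2, -1.2]
grip_width: 0.084
grasp_force: 60.3
```

```bash
python3 -c "
from h import *
avg(3)"
```

```text
t 18.95 F [-0.06  0.1  -0.87] P [0.4649 0.1067 0.1825]
```

send_rows:
  steps: [0, -0.04, -0.0033, 0, 0, 0, 0, -0.08, -0.0066, 0, 0, 0, 0, -0.12, -0.01, 0, 0, 0, 0, -0.16, -0.013, 0, 0, 0, 0, -0.2, -0.016, 0, 0, 0]

```text
t: 19.42
eef_pos: [0.4142, 0.1128, 0.1865]
tool_rot: [180.0, 0.0, 83.2]
force: [-0.2, 0.7, -1.4]
grip_width: 0.086
grasp_force: 60.3
```

send_rows:
  steps: [0, 0, -0.04, 0, 0, 0, 0, 0, -0.08, 0, 0, 0, 0, 0, -0.12, 0, 0, 0, 0, 0, -0.16, 0, 0, 0, 0, 0, -0.16, 0, 0, 0]

```text
t: 19.83
eef_pos: [0.4176, 0.1131, 0.2291]
tool_rot: [179.7, -0.1, 83.1]
force: [0.1, 0.7, -0.9]
grip_width: 0.083
grasp_force: 60.4
```

```bash
python3 - <<'E'
from h import *
avg(3)
c=viewer.camera_model('top'); im=viewer.snapshot('top'); cv2.imwrite('pics/t7.png',cv2.resize(im[150:340,180:450,::-1],None,fx=2.5,fy=2.5))
r=viewer.cut_out('tray','top')
for x in r[:2]:
    m=x['mask'].astype(np.uint8); cn=max(cv2.findContours(m,0,2)[0],key=cv2.contourArea); q=cv2.boxPoints(cv2.minAreaRect(cn)); P=np.array([atz('top',u,.015) for u in q]); print(x['score'],P,P.mean(0),np.linalg.norm(np.diff(P,axis=0),axis=1))
chain([(.43,-.05,.225,83.2),(.446,-.227,.225,83.2)])
E
```

```text
t 19.93 F [-0.18  0.52 -0.89] P [0.4169 0.1128 0.2281]
0.73 [[ 0.4879 -0.1495  0.015 ]
 [ 0.5108 -0.2829  0.015 ]
 [ 0.3999 -0.298   0.015 ]
 [ 0.3777 -0.1662  0.015 ]] [ 0.4441 -0.2242  0.015 ] [0.1354 0.1119 0.1336]
0.63 [[0.5096 0.274  0.015 ]
 [0.6447 0.2641 0.015 ]
 [0.6206 0.0424 0.015 ]
 [0.4863 0.0559 0.015 ]] [0.5653 0.1591 0.015 ] [0.1354 0.223  0.135 ]
[-0.638  0.136  0.004 -0.     0.    -0.   ]
[-0.695  0.147  0.     0.     0.     0.   ]
```

View pics/t7.png

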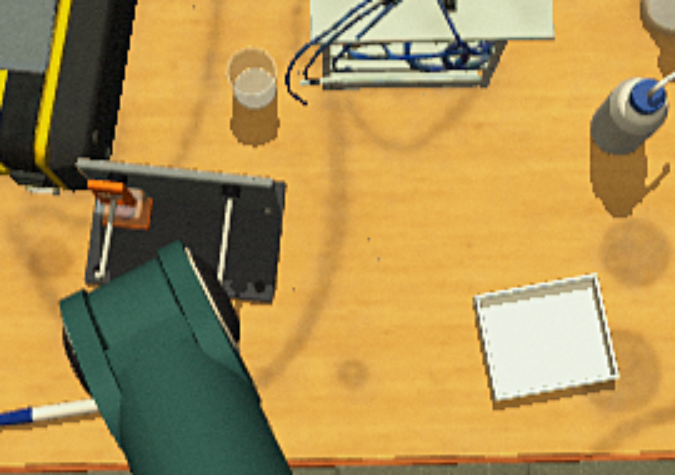

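send_rows:
  steps: [-0.12, 0.025, 0, 0, 0, 0, -0.25, 0.05, 0, 0, 0, 0, -0.38, 0.08, 0, 0, 0, 0, -0.51, 0.11, 0, 0, 0, 0, -0.638, 0.136, 0, 0, 0, 0]

```text
t: 20.5
eef_pos: [0.4302, -0.0513, 0.226]
tool_rot: [-180.0, -0.0, 83.2]
force: [1.2, 0.7, -0.8]
grip_width: 0.085
grasp_force: 60.3
```

send_rows:
  steps: [-0.15, 0.03, 0, 0, 0, 0, -0.3, 0.06, 0, 0, 0, 0, -0.45, 0.095, 0, 0, 0, 0, -0.58, 0.12, 0, 0, 0, 0, -0.69, 0.145, 0, 0, 0, 0]

```text
t: 20.92
eef_pos: [0.4451, -0.2281, 0.2257]
tool_rot: [-179.9, 0.0, 83.0]
force: [0.9, -0.0, -2.1]
grip_width: 0.083
grasp_force: 60.3
```

send_rows:
  steps: [0, 0, 0.06, 0, 0, 0, 0, 0, 0.14, 0, 0, 0, 0, 0, 0.22, 0, 0, 0, 0, 0, 0.28, 0, 0, 0, 0, 0, 0.32, 0, 0, 0]

```text
t: 21.33
eef_pos: [0.4447, -0.2249, 0.1441]
tool_rot: [-179.8, -0.1, 83.2]
force: [0.1, 0.7, -1.9]
grip_width: 0.082
grasp_force: 60.3
```

send_rows:
  steps: [0, 0, 0, 0, 0, 0, 0, 0, 0, 0, 0, 0, 0, 0, 0, 0, 0, 0]

```text
t: 21.58
eef_pos: [0.4465, -0.2254, 0.1471]
tool_rot: [179.9, 0.0, 83.2]
force: [-0.1, 0.5, -1.2]
grip_width: 0.082
grasp_force: 60.3
```

```bash
python3 - <<'E'
from h import *
avg(3); print(sensors.get_obs()['tool_rot'])
c=viewer.camera_model('wrist'); im=viewer.snapshot('wrist'); s=viewer.snapshot('scene')
cv2.imwrite('pics/s8.png',np.hstack([cv2.resize(s[150:300,330:480,::-1],(400,400)),cv2.resize(im[130:430,170:470,::-1],(400,400))]))
E
```

```text
t 21.68 F [-0.65  0.24 -0.73] P [ 0.4466 -0.2255  0.1473]
[179.8997   0.0473  83.1645]
```

View pics/s8.png

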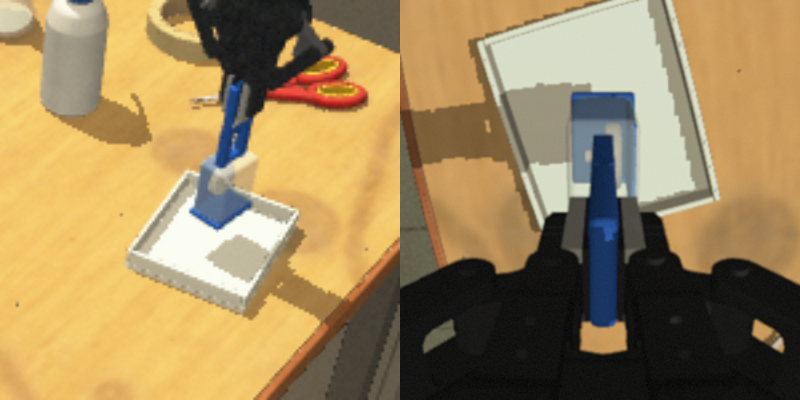

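send_rows:
  steps: [0, 0, 0.03, 0, 0, 0, 0, 0, 0.06, 0, 0, 0, 0, 0, 0.09, 0, 0, 0, 0, 0, 0.12, 0, 0, 0, 0, 0, 0.12, 0, 0, 0]

```text
t: 22.25
eef_pos: [0.4446, -0.2248, 0.1144]
tool_rot: [-179.8, -0.1, 83.2]
force: [-0.6, 0.3, -0.4]
grip_width: 0.079
grasp_force: 60.2
```

send_rows:
  steps: [0, 0, 0.004, 0, 0, 0, 0, 0, 0.008, 0, 0, 0, 0, 0, 0.008, 0, 0, 0, 0, 0, 0.008, 0, 0, 0]

```text
t: 22.58
eef_pos: [0.446, -0.2254, 0.1147]
tool_rot: [180.0, 0.0, 83.2]
force: [0.2, 0.2, -0.9]
grip_width: 0.086
grasp_force: 60.2
```

send_rows:
  steps: [0, 0, 0.004, 0, 0, 0, 0, 0, 0.004, 0, 0, 0, 0, 0, 0.004, 0, 0, 0]

```text
t: 22.83
eef_pos: [0.4459, -0.2254, 0.1136]
tool_rot: [180.0, 0.0, 83.2]
force: [-0.1, 0.3, -0.2]
grip_width: 0.084
grasp_force: 60.2
```

send_rows:
  steps: [0, 0, 0.004, 0, 0, 0, 0, 0, 0.004, 0, 0, 0, 0, 0, 0.004, 0, 0, 0]

```text
t: 23.08
eef_pos: [0.4458, -0.2254, 0.1124]
tool_rot: [-180.0, 0.0, 83.2]
force: [-0.9, -0.1, -1.2]
grip_width: 0.087
grasp_force: 60.2
```

send_rows:
  steps: [0, 0, 0.003, 0, 0, 0, 0, 0, 0.003, 0, 0, 0, 0, 0, 0.003, 0, 0, 0]

```text
t: 23.33
eef_pos: [0.4458, -0.2254, 0.1117]
tool_rot: [-180.0, 0.0, 83.2]
force: [-0.7, -0.3, -1.1]
grip_width: 0.085
grasp_force: 60.2
```

send_rows:
  steps: [0, 0, 0.003, 0, 0, 0, 0, 0, 0.003, 0, 0, 0, 0, 0, 0.003, 0, 0, 0]

```text
t: 23.58
eef_pos: [0.4458, -0.2253, 0.1109]
tool_rot: [-180.0, 0.0, 83.2]
force: [0.1, 0.8, -0.9]
grip_width: 0.079
grasp_force: 60.2
```

```bash
python3 -c "
from h import *
avg(3)"
```

```text
t 23.68 F [-0.12  0.7  -0.81] P [ 0.4459 -0.2253  0.1109]
```

send_rows:
  steps: [0, 0, 0.002, 0, 0, 0, 0, 0, 0.002, 0, 0, 0, 0, 0, 0.002, 0, 0, 0]

```text
t: 23.98
eef_pos: [0.4459, -0.2253, 0.1104]
tool_rot: [-180.0, 0.0, 83.2]
force: [-0.5, -0.7, -0.9]
grip_width: 0.081
grasp_force: 60.2
```

send_rows:
  steps: [0, 0, 0.002, 0, 0, 0, 0, 0, 0.002, 0, 0, 0, 0, 0, 0.002, 0, 0, 0]

```text
t: 24.23
eef_pos: [0.4459, -0.2253, 0.1099]
tool_rot: [-180.0, -0.0, 83.2]
force: [-1.4, 0.2, -0.5]
grip_width: 0.083
grasp_force: 60.2
```

```bash
python3 -c "
from h import *
avg(3)"
```

```text
t 24.33 F [-0.48  0.18 -0.49] P [ 0.4459 -0.2253  0.1099]
```

send_rows:
  steps: [0, 0, 0.002, 0, 0, 0, 0, 0, 0.002, 0, 0, 0, 0, 0, 0.002, 0, 0, 0]

```text
t: 24.63
eef_pos: [0.4458, -0.2254, 0.1094]
tool_rot: [-180.0, 0.0, 83.2]
force: [0.2, -0.0, -0.3]
grip_width: 0.086
grasp_force: 60.2
```

send_rows:
  steps: [0, 0, 0.002, 0, 0, 0, 0, 0, 0.002, 0, 0, 0, 0, 0, 0.002, 0, 0, 0]

```text
t: 24.88
eef_pos: [0.446, -0.2254, 0.1094]
tool_rot: [180.0, 0.0, 83.2]
force: [-1.2, -0.3, 4.7]
grip_width: 0.082
grasp_force: 61.0
```

```bash
python3 -c "
from h import *
avg(3)"
```

```text
t 24.98 F [-1.58  0.23  5.21] P [ 0.446  -0.2254  0.1094]
```

send_rows:
  steps: [0, 0, -0.0012, 0, 0, 0, 0, 0, -0.0012, 0, 0, 0, 0, 0, -0.0012, 0, 0, 0]

```text
t: 25.28
eef_pos: [0.4459, -0.2254, 0.1093]
tool_rot: [180.0, 0.0, 83.2]
force: [-0.8, 0.0, 4.1]
grip_width: 0.084
grasp_force: 60.9
```

send_rows:
  steps: [0, 0, 0, 0, 0, 0, 0, 0, 0, 0, 0, 0, 0, 0, 0, 0, 0, 0, 0, 0, 0, 0, 0, 0, 0, 0, 0, 0, 0, 0]
  claw: 0.45

```text
t: 25.7
eef_pos: [0.4458, -0.2253, 0.1091]
tool_rot: [-180.0, -0.0, 83.2]
force: [-0.3, 0.4, 1.1]
grip_width: 0.452
grasp_force: 0.0
```

send_rows:
  steps: [0, 0, -0.04, 0, 0, 0, 0, 0, -0.1, 0, 0, 0, 0, 0, -0.2, 0, 0, 0, 0, 0, -0.3, 0, 0, 0, 0, 0, -0.4, 0, 0, 0]

```text
t: 26.12
eef_pos: [0.4458, -0.2251, 0.2109]
tool_rot: [-180.0, -0.0, 83.2]
force: [-0.5, -0.3, -0.6]
grip_width: 0.448
grasp_force: 0.0
```

send_rows:
  steps: [0, 0, -0.1, 0, 0, 0, 0, 0, -0.2, 0, 0, 0, 0, 0, -0.2, 0, 0, 0, 0, 0, -0.2, 0, 0, 0]

```text
t: 26.45
eef_pos: [0.4466, -0.2256, 0.2613]
tool_rot: [179.8, 0.1, 83.2]
force: [-0.2, 0.6, 0.2]
grip_width: 0.453
grasp_force: 0.0
```

```bash
python3 - <<'E'
from h import *
avg(2)
c=viewer.camera_model('wrist'); im=viewer.snapshot('wrist'); s=viewer.snapshot('scene')
a=cv2.resize(s[180:360,200:480,::-1],(400,257)); 
cv2.imwrite('pics/s9.png',np.hstack([cv2.copyMakeBorder(a,0,143,0,0,0),cv2.resize(im[100:400,170:470,::-1],(400,400))]))
for t in ['filter_pack','stopper_pack','tray']:
    print(t,[(round(x['score'],2),atz('scene',(x['position'][1]*640,x['position'][0]*480),.004 if t!='stopper_pack' else .05)) for x in viewer.mark_of(t,'scene')[:2]],[(round(x['score'],2),atz('wrist',(x['position'][1]*640,x['position'][0]*480),.004)) for x in viewer.mark_of(t,'wrist')[:2]])
E
```

```text
t 26.5 F [-0.12  0.76 -0.2 ] P [ 0.4462 -0.2255  0.2606]
filter_pack [(0.92, array([ 0.4324, -0.2185,  0.004 ]))] [(0.82, array([ 0.4477, -0.2253,  0.004 ]))]
stopper_pack [(0.92, array([0.5866, 0.2023, 0.05  ]))] []
tray [(0.61, array([ 0.4436, -0.2168,  0.004 ]))] []
```

View pics/s9.png

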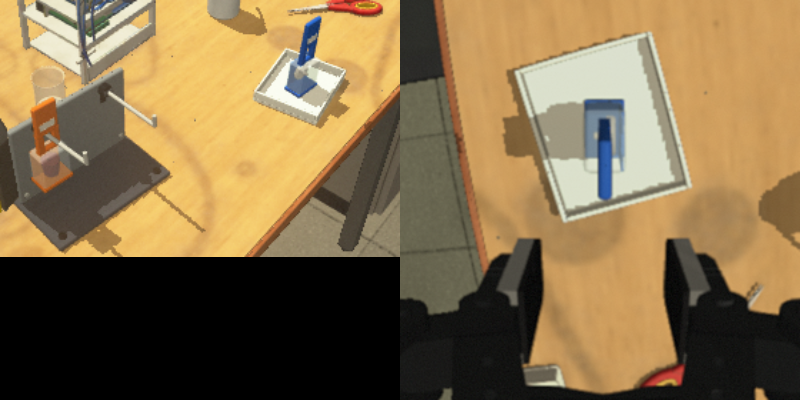

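The pictures show the blue pack standing near the middle of the tray floor. The orange pack still hangs on its peg, and the gripper is clear of everything.

```bash
python3 -c "
from cell import order
print(order.sign_off())"
```

```text
the job is handed in; nothing more can be done
None
```

The blue filter pack is off its peg and standing upright, flat on the floor of the white tray. The orange pack is still hanging, nothing else was moved, and the job is handed in at about 27 s; the highest force felt against the wire was about 6 N, above the harmless 2 to 3 N but under the 8 N limit.

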